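Hang the tool tote on the two-pronged hook

TASK

The wooden tool tote has been pushed end-first under the low shelf, so the middle of its handle cannot be reached. Draw it out, set it down on the open bench fully clear of the shelf's front and let go of it; then take it again by the handle and hang it level by its handle bar on both prongs of the hook stand, at rest in the low point of the prongs. Leave the other things on the bench where they are.

Things in the scene. Friction and masses are not known exactly. Their poses are not given: they have to be found in the camera images.
- tote: open carpenter's tote of pale wood, 200 long (its x) x 110 wide (y) x 160 high, about 0.4 kg, empty. Origin: centre of the underside, z up. Long side walls 8 thick, 40 high; an upright board at each end; a round handle bar between these. Both ends alike. At the start it stands on the bench, 75 to 95 of its -x end sticking out of the shelf's front
- tote_handle (a point): middle of the tote's round handle bar (16 diameter, along the tote's x from end board to end board, 180 long), on its centre line, 120 above the tote's underside
- tote_end_a (a point): middle of the outer face of the tote's -x end board (sticks out at the start), 80 above the underside. End boards are 10 thick (x = 90 to 100 from the tote's centre), 110 wide up to 60 high, then 70 wide up to the top at 160
- tote_end_b (a point): the same point on the tote's +x end board (at the start under the shelf)
- shelf: low bench shelf, fixed: plywood board 240 deep (x) x 300 wide (y), 18 thick, underside 180 above the bench, on four 25 square legs at (+-105, +-135). Origin: on the bench under the board's centre. Its open front edge, at x = -120, faces its own -x. Flat carved boards lie on top, up to 245 above the bench, from 35 behind the front edge
- hookstand: hook stand, fixed: upright wooden board 130 wide (y), 30 thick, top 215 above the bench, on a foot 25 high that reaches 10 in front of it. Origin: on the bench below the middle of the board's front face, which faces its own -x. From that face two parallel steel prongs of 10 diameter stick out at y = +-40 (70 free between them)
- hook_seat (a point): midway between the prongs at their low point, on the level of their top, 190 above the bench; axes as the stand's. Each prong's centre line falls from 197 high at the board to 185 at the low point, 85 out, then rises to a tip 125 out, 205 high. When the tote hangs, its handle's centre is about 9 above this point, the bar along y
- board: bystander: flat carved bellows board of pale wood, round blade and short handle, 200 x 124 x 14, origin at its underside
- mallet: bystander: wooden mallet lying on its side, 210 long (x), head 65 x 110 x 60 at its +x end, origin at its underside
- jar: bystander: closed amber glass jar, 72 diameter, 100 high, origin at its underside
Not all that is in view belongs to the job. Leave any orange or yellow look-alike of the tote alone.

How it is judged (in metres and radians):
On the way:
1. the tote stands on the bench clear of the shelf's front, let go (x of each of tote_end_a, tote_end_b in the frame of shelf below -0.115 m and height (world z) of tote below 0.008 m and angle between tote's own z axis and vertical below 0.06 rad and contact force between tote and the arm below 0.2 N and contact force between tote and the fingers below 0.2 N and linear speed of tote below 0.03 m/s and angular speed of tote below 0.4 rad/s), for 0.2 s.
At the end, for the whole second after the job is handed in: The tote hangs still on both prongs, let go: bar's middle within 20 mm of the prongs' low point along them and 40 mm of midway between them, its centre 2 to 18 mm above hook_seat, tote within 0.2 rad of upright, under 30 mm/s and 0.4 rad/s; board, mallet and jar moved under 30 mm (x of tote_handle in the frame of hook_seat between -0.02 and 0.02 m and y of tote_handle in the frame of hook_seat between -0.04 and 0.04 m and z of tote_handle in the frame of hook_seat between 0.002 and 0.018 m and angle between tote's own z axis and vertical below 0.2 rad and contact force between tote and hookstand above 1.5 N and linear speed of tote below 0.03 m/s and angular speed of tote below 0.4 rad/s and distance of each of board, mallet, jar from where it was at the start of the episode below 0.03 m); the robot touches nothing.
It fails at once if the board is moved more than 30 mm (distance of board from where it was at the start of the episode above 0.03 m).
It fails at once if the mallet is moved more than 30 mm (distance of mallet from where it was at the start of the episode above 0.03 m).
It fails at once if the jar is moved more than 30 mm (distance of jar from where it was at the start of the episode above 0.03 m).
It also fails if it takes over 59 s, if anything falls off the work surface, if the arm or the gripper's body presses on something with over 40 N, if the wrist force passes 120 N, or if a joint passes its speed limit or range.

ROBOT

A 6-joint arm with a two-finger parallel gripper is mounted at the origin on the work surface. World frame = base frame: x ahead of the robot, y to its left, z up, the work surface at z = 0. Lengths are in m, angles in degrees, forces in N, time in s.
With the tool pointing down it reaches from about 0.4 to 0.825 m from the base axis. Payload 7 kg.
Tool frame: the origin (TCP) lies midway between the tips of the shut fingers; the grasp point (between the pads) lies ctrl.grasp_offset behind it (ctrl.grasp_offset is the distance from the TCP to the grasp point, in m); z points along the fingers, y is the line along which they close (so a half turn about z gives the same grasp; the last joint's range is limited). The gripper opens to 88 mm and grips with 3 to 60 N. Pads are 19 mm wide; open, the fingers measure 130 mm over their backs; the gripper's body (78 mm by 193 mm) begins 47 mm behind the grasp point.
Start: joints at [-59.124, 20.546, 0.682, 0, -70.136, -16.507], TCP at [0.167, -0.654, 0.227] pointing down, gripper open.
Joint ranges: [-176.03, 176.03], [-82.01, 121.73], [-58.28, 71.71], [-173.87, 95.51], [-174.79, -0.11], [-173.66, 173.66]. Speed limits (degrees/s): [136.94, 136.94, 172.46, 180, 180, 180].

INTERFACE

Orientations are given as [roll, pitch, yaw] about the fixed x, y, z axes, in that order (R = Rz(yaw) Ry(pitch) Rx(roll)).
In Python, from plant import ctrl gives the robot as it stands. The module is installed in compiled form; this text tells all that it offers.
- The arm moves only by the tool send_rows, never from a script. Its argument "increments" is a list that holds one entry, the list of rows, each a list of 4 numbers: the shift along the world's x, y, z normalised to -1 to 1, where 1 is 0.2 m, then the turn about the world's z normalised to -1 to 1, where 1 is 1.5 rad. In form: [[[x, y, z, roll], ...]]. A call has 1 to 12 rows; each row is the pose to reach, as a shift and turn from the pose commanded when the call began; what a row does not reach only later rows make up. A row lasts 1/8 s, in which the tool goes at most 62.5 mm and 10.7 degrees, less where a joint would pass 70% of its speed; a pose out of reach is approached as far as the arm can. A call with a number of a shift or a turn outside -1 to 1 is refused whole. A call with a gripper value outside its range is refused whole. "jaw" is the opening, from 0 (shut) to 1 (fully open), set as the call begins (left out, the last holds). The fingers move at their own pace and stop on an object; the grip force is fixed at half the most. Time passes only in rows, so rows that repeat a pose let the fingers close. It gives the time, the measured TCP pose, the force, the opening and the grip force at its end, in the units of the state.
- ctrl.get_obs(): the state, without advancing time (a new reading comes with each control period).
- ctrl.snapshot(name): name is "scene" or "side" or "wrist"; returns the picture (400x640x3 uint8, red, green, blue); there is no depth.
- ctrl.calibration(name): a dict with "mtx" (3x3 intrinsics, pixels), "eye" and "attitude" of the camera in the world. Camera axes: x right, y up, looking along -z (the intrinsics and any distortion apply to the point x, -y, -z); pixel columns grow to the right and rows downward; lengths in m; the calibration is good to about 2 mm. A picture is of the moment at which its call begins: read the wrist's pose just before it. calibration takes no time and is no camera call; for the wrist camera it gives the pose at the moment of the call.
- ctrl.close_job(): hands the job in; it is judged then, once.
Trained networks look in the newest picture that a camera, given by its name, has taken for a name from the list of things; names that differ only in an ending like _2 or _b are one class to them, and where a whole thing is asked for, a point or a joint stands for the part that bears it (a point fixed in the world has none). Each returns a list of dicts, best first, with "conf" (0 to 1); they miss things now and then, are a little off and sometimes report something else, mostly with a low value. They report only what shows in the picture. A call takes as long as a camera call. They do not tell look-alikes from the thing itself.
- ctrl.trace(thing, camera): "mask" (400x640 bool, what is visible of it) and "bbox" ([left, top, right, bottom] in pixels, round what is visible of it).
- ctrl.spot_point(thing, camera): "pixel" ([row, column] in pixels: a listed point, or the origin of a listed thing).
The state is a dict: "clock": time; "joint_pos": joint angles; "qvel": joint speeds; "tau": joint torques, N m; "tool_pos": TCP position; "orientation": TCP orientation; "force": force on the tool from outside, world axes, zero at the start; "moment": the same for the moment, N m; "opening": finger opening in m; "gripper_force": force on a finger pad.
Only numpy, scipy, OpenCV 4.12 (cv2) and the standard library are available. Lean on these libraries where they do the work, as an engineer would, in place of code of your own. Each camera call takes 0.05 s, during which the arm holds its last target. There are 200 camera calls.

## Working session

There is one attempt and no reset: what is moved stays moved. The work goes in short steps, Python scripts to look and compute and a tool call to move; the robot and the scene stay as the last step left them, time stands still between calls to the robot, and variables do not carry over. Pictures are saved under pics/ and viewed, at most 10 in all, crops included, and the job is handed in when it is done.

Besides the shell and the picture viewer there is one more tool, called after ">>>" as name(argument=value, ...), one argument or row to a line, values as JSON. send_rows: Moves the arm, as the interface text tells. Its arguments: {"type":"object","properties":{"increments":{"type":"array"},"jaw":{"type":"number"}},"required":["increments"]}

```bash
mkdir -p pics
cat > h.py <<'E'
import numpy as np, cv2
from plant import ctrl
def snap(n,f):
    im=ctrl.snapshot(n); cv2.imwrite('pics/'+f,im[:,:,::-1]); return im
def R(c):
    a=np.array(c['attitude'],float)
    return a
E
python3 - <<'E'
from h import *
for n in ['scene','side','wrist']:
    print(n,ctrl.calibration(n))
    snap(n,n+'0.png')
    for t in ['tote','tote_handle','tote_end_a','tote_end_b','shelf','hookstand','hook_seat','board','mallet','jar']:
        if n=='wrist' and t not in('tote','shelf'): continue
        try: r=ctrl.spot_point(t,n)
        except Exception as e: r=e
        print(t,[(np.round(d['pixel']).tolist(),round(d['conf'],2)) for d in r] if isinstance(r,list) else r)
print(ctrl.get_obs()); print(ctrl.grasp_offset)
a=cv2.imread('pics/scene0.png');b=cv2.imread('pics/side0.png')
E
```

```text
scene {'mtx': array([[491.45493115,   0.        , 325.45341122],
       [  0.        , 491.45493115, 195.6736151 ],
       [  0.        ,   0.        ,   1.        ]]), 'eye': array([1.34808294, 0.3935353 , 1.29246818]), 'attitude': array([ 37.59099335,   1.00484126, 111.88531893])}
tote [([123.0, 269.0], 0.72), ([194.0, 238.0], 0.62), ([268.0, 232.0], 0.57)]
tote_handle [([101.0, 264.0], 0.96), ([251.0, 222.0], 0.96), ([175.0, 231.0], 0.93)]
tote_end_a [([274.0, 251.0], 0.95), ([127.0, 248.0], 0.91), ([185.0, 258.0], 0.87), ([90.0, 279.0], 0.81), ([171.0, 203.0], 0.79), ([235.0, 203.0], 0.74), ([194.0, 233.0], 0.52)]
tote_end_b [([274.0, 251.0], 0.95), ([127.0, 248.0], 0.91), ([185.0, 258.0], 0.87), ([90.0, 279.0], 0.81), ([171.0, 203.0], 0.79), ([235.0, 203.0], 0.74), ([194.0, 233.0], 0.52)]
shelf []
hookstand [([253.0, 455.0], 0.58), ([213.0, 381.0], 0.5)]
hook_seat []
board [([294.0, 314.0], 0.92)]
mallet [([211.0, 380.0], 0.61), ([173.0, 204.0], 0.26)]
jar [([300.0, 362.0], 0.59)]
side {'mtx': array([[507.22919282,   0.        , 318.26489712],
       [  0.        , 507.22919282,
[... 1082 characters left out ...]
ote []
shelf []
{'clock': 1.25, 'joint_pos': array([-5.91231361e+01,  2.05474293e+01,  6.83391592e-01, -8.31765079e-04,
       -7.01358856e+01, -1.65060346e+01]), 'qvel': array([-0.02477008, -0.00475038,  0.01619224,  0.0297483 , -0.07718795,
       -0.08795141]), 'tau': array([-3.97659260e-04, -5.82396197e+01,  2.93288201e+01,  7.00220436e+00,
        1.23696338e-02, -6.92168712e-06]), 'tool_pos': array([ 0.16751064, -0.65387376,  0.22655745]), 'orientation': array([ 1.79999851e+02,  7.71817654e-04, -1.65629453e+02]), 'force': array([ 0.71609578, -0.25358277, -0.19508288]), 'moment': array([-0.07150747, -0.01714678,  0.03323329]), 'gripper_force': 0.0, 'opening': 0.08776009355253275}
0.0188
```

View pics/scene0.png

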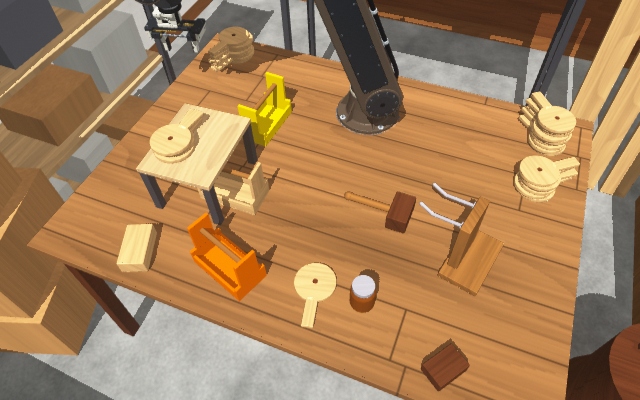

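View pics/side0.png

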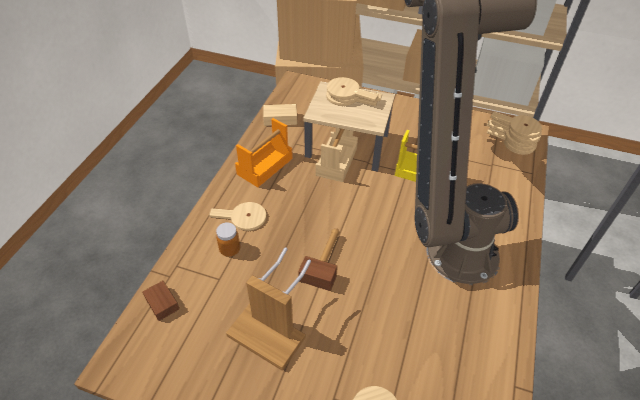

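The scene shows the tote under the plywood shelf, with its exposed end at about (185,258) in scene and (164,329) in side. The stand is at about (240,465) in scene. The orange and yellow totes are decoys. I'll enlarge the tote and stand for landmarks.

Run:
```python
import cv2,numpy as np
a=cv2.imread('pics/scene0.png');b=cv2.imread('pics/side0.png')
def c(im,x,y,w,h,s):
    o=cv2.resize(im[y:y+h,x:x+w],None,fx=s,fy=s,interpolation=cv2.INTER_CUBIC)
    for i in range(0,w,10):
        cv2.line(o,(i*s,0),(i*s,6 if (x+i)%50 else 16),(0,0,255),1)
    for i in range(0,h,10): cv2.line(o,(0,i*s),(6 if (y+i)%50 else 16,i*s),(0,0,255),1)
    return o
cv2.imwrite('pics/m1.png',np.hstack([c(a,130,100,130,130,3),c(b,290,80,130,130,3)]))
cv2.imwrite('pics/m2.png',np.hstack([c(a,400,170,130,130,3),c(b,220,240,130,130,3)]))
```

```text
(no output)
```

View pics/m1.png

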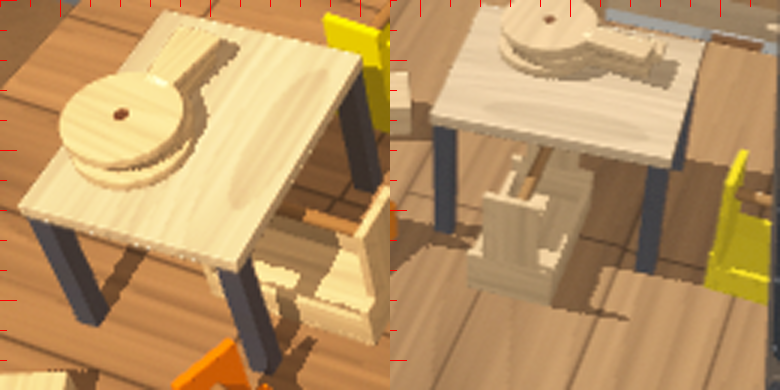

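View pics/m2.png

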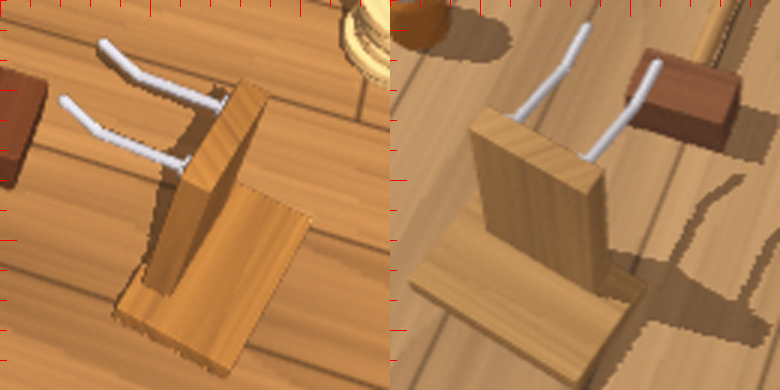

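Landmarks I read off the crops: shelf front edge (210,188)-(251,119) in scene and (303,119)-(384,133) in side; tote front corners (316,175)/(343,181) in side; prong tips (434,184), (421,203) in scene. Next I fit the planar poses.

```bash
cat >> h.py <<'E'
from scipy.optimize import least_squares
from scipy.spatial.transform import Rotation as Ro
CAL={n:ctrl.calibration(n) for n in('scene','side')}
def proj(n,P,c=None):
    c=c or CAL[n]; A=Ro.from_euler('xyz',c['attitude'],degrees=True).as_matrix()
    q=(np.atleast_2d(P)-c['eye'])@A; q=q*[1,-1,-1]; u=q@np.array(c['mtx']).T
    return u[:,:2]/u[:,2:]
def place(p,P):
    c,s=np.cos(p[2]),np.sin(p[2]); P=np.array(P)
    return np.c_[p[0]+c*P[:,0]-s*P[:,1], p[1]+s*P[:,0]+c*P[:,1], P[:,2]]
def fit(obs,p0):
    f=lambda p: np.concatenate([(proj(n,place(p,[P]))-uv).ravel() for n,P,uv in obs])
    r=least_squares(f,p0,loss='soft_l1',f_scale=1.5); return r.x,np.round(f(r.x).reshape(-1,2),1)
def tri(a,b,z=None):
    f=lambda P: np.concatenate([(proj('scene',P)-a).ravel(),(proj('side',P)-b).ravel()])
    r=least_squares(f,[.5,-.2,.05]); return r.x,np.abs(r.fun).max()
E
python3 - <<'E'
from h import *
print('base',proj('scene',[0,0,0]),proj('side',[0,0,0]))
S,D='scene','side'
sh=[(S,(-.12,.15,.198),(210,188.3)),(S,(-.12,-.15,.198),(250.7,119.3)),(S,(.12,.15,.198),(136.7,169)),(S,(.12,-.15,.198),(185,104.3)),
(D,(-.12,.15,.198),(303.3,119)),(D,(-.12,-.15,.198),(384,132.7)),(D,(.12,.15,.198),(316.7,84)),(D,(.12,-.15,.198),(395,94))]
to=[(D,(-.1,.055,0),(316,175)),(D,(-.1,-.055,0),(342.7,181)),(D,(-.1,.035,.16),(322,146.7)),(D,(-.1,-.035,.16),(338.3,150.7)),(S,(-.1,.055,0),(256,214.3)),
(S,(-.1,0,.08),(258,185)),(D,(-.1,0,.08),(329,164)),(D,(0,0,.12),(338,138)),(S,(0,0,.12),(231,175)),(S,(0,0,0),(238,194)),(D,(0,0,0),(338,160))]
st=[(S,(-.125,.04,.205),(434,184.3)),(S,(-.125,-.04,.205),(421,203)),(S,(-.085,.04,.185),(445.7,195.3)),(S,(-.085,-.04,.185),(432.3,214)),
(D,(-.125,-.04,.205),(285.3,249)),(D,(-.125,.04,.205),(309,261)),(D,(-.085,-.04,.185),(278.7,262.3)),(D,(-.085,.04,.185),(302,274.3)),
(D,(0,-.065,.215),(254.3,276)),(D,(0,.065,.215),(292,295)),(D,(.03,-.065,.215),(246.7,282.7)),(D,(.03,.065,.215),(285.7,304.3)),
(S,(.03,-.065,.215),(470,233.3)),(S,(.03,.065,.215),(489.3,202.3)),(S,(0,.065,.215),(481,196))]
for nm,o in(('shelf',sh),('tote',to),('stand',st)):
    best=min((fit(o,[.5,y,w]) for w in np.arange(-3,3,.7) for y in(-.3,.2)),key=lambda r:np.abs(r[1]).sum())
    print(nm,best[0].round(4),np.degrees(best[0][2]).round(1),best[1].tolist())
for nm,a,b in(('board',(314,294),(237,217)),('mallet',(380,211),(324,262)),('jar',(362,300),(230,247)),('orange?',(232,268),(265,169)),('yellow',(269,123),(422,173))): print(nm,tri(a,b))
E
```

```text
base [[367.39068232 111.62241558]] [[462.81453734 254.40173369]]
shelf [ 0.525  -0.3876 -1.4951] -85.7 [[0.3, -0.6], [0.3, -1.5], [-0.0, 0.5], [-0.9, -0.8], [-1.0, 0.3], [-0.8, 0.9], [2.0, -1.8], [-1.4, 0.5]]
tote [ 0.5332 -0.2828 -1.5548] -89.1 [[-0.5, 1.2], [0.4, 1.8], [-0.9, -0.6], [1.6, -0.4], [-0.9, 0.3], [1.4, 1.7], [0.8, 0.3], [-0.0, 1.1], [-1.8, -4.8], [-2.6, -0.5], [-1.3, 2.2]]
stand [ 0.4944  0.4471 -4.9278] -282.3 [[-0.5, -0.5], [-0.6, -0.3], [-0.5, -1.0], [0.1, -0.5], [0.0, 0.2], [-0.0, 0.3], [-0.9, 0.7], [-0.6, 1.2], [-2.3, -1.4], [-0.1, 1.4], [-1.3, -0.1], [-0.1, 0.7], [-0.2, -0.1], [0.3, -2.4], [-1.7, -0.9]]
board (array([0.77929733, 0.10598145, 0.00542547]), np.float64(0.29741268455018144))
mallet (array([0.42934279, 0.18879011, 0.00412769]), np.float64(0.3963202165474229))
jar (array([0.74591394, 0.23807285, 0.00670884]), np.float64(0.45576458959027377))
orange? (array([ 0.78558636, -0.15912071, -0.00502663]), np.float64(0.21344062223764126))
yellow (array([ 0.20438099, -0.31625993,  0.01760671]), np.float64(0.29524995944173327))
```

>>> send_rows(
  increments=[
    [[0,0,0.25,-0.1],[0,0,0.5,-0.2],[0,0,0.75,-0.3],[0,0,0.9,-0.4],[0,0,1,-0.5],[0,0,1,-0.6],[0,0,1,-0.6]],
  ],
)

```text
clock: 2.12
tool_pos: [0.1675, -0.6538, 0.4266]
orientation: [180.0, 0.0, 142.9]
force: [-0.0, -0.0, 0.1]
opening: 0.0878
gripper_force: 0.0
```

>>> send_rows(
  increments=[
    [[0.18,0.25,0,-0.1],[0.36,0.5,0,-0.2],[0.54,0.75,0,-0.3],[0.72,1,0,-0.4],[0.9,1,0,-0.5],[1,1,0,-0.6],[1,1,0,-0.6]],
  ],
)

```text
clock: 3.0
tool_pos: [0.3687, -0.4534, 0.4254]
orientation: [-179.9, -0.1, 91.5]
force: [0.2, 0.3, -1.2]
opening: 0.0875
gripper_force: 0.0
```

>>> send_rows(
  increments=[
    [[0.2,0.25,0,0],[0.4,0.5,0,0],[0.6,0.75,0,0],[0.75,1,0,0],[0.82,1,0,0],[0.82,1,0,0]],
  ],
)

```text
clock: 3.75
tool_pos: [0.5317, -0.2539, 0.4259]
orientation: [-179.9, -0.0, 91.4]
force: [0.2, -0.2, -0.8]
opening: 0.0877
gripper_force: 0.0
```

>>> send_rows(
  increments=[
    [[0,0.2,-0.15,0],[0,0.35,-0.3,0],[0,0.35,-0.5,0],[0,0.35,-0.5,0]],
  ],
)

```text
clock: 4.25
tool_pos: [0.5278, -0.2078, 0.3234]
orientation: [-179.9, -1.8, 93.2]
force: [0.8, 0.3, 1.0]
opening: 0.0875
gripper_force: 0.0
```

Run:
```python
from h import *
print(ctrl.get_obs()['tool_pos'],ctrl.get_obs()['joint_pos'].round(1))
c=ctrl.calibration('wrist'); snap('wrist','w1.png')
p=[.5332,-.2828,-1.5548]
for P in [(-.1,.035,.16),(-.1,-.035,.16),(-.09,.035,.16),(-.09,-.035,.16),(-.1,.055,.06),(-.1,-.055,.06),(-.06,0,.128)]:
    print(P,proj('w',place(p,[P]),c).round().tolist())
for P in [(-.12,.15,.198),(-.12,-.15,.198)]: print(P,proj('w',place([.525,-.3876,-1.4951],[P]),c).round().tolist())
```

```text
[ 0.52779373 -0.20776352  0.32339629] [  -3.     8.2   -2.7   -1.8  -79.4 -173.5]
(-0.1, 0.035, 0.16) [[365.0, 170.0]]
(-0.1, -0.035, 0.16) [[293.0, 167.0]]
(-0.09, 0.035, 0.16) [[364.0, 180.0]]
(-0.09, -0.035, 0.16) [[293.0, 177.0]]
(-0.1, 0.055, 0.06) [[371.0, 161.0]]
(-0.1, -0.055, 0.06) [[284.0, 158.0]]
(-0.06, 0, 0.128) [[327.0, 202.0]]
(-0.12, 0.15, 0.198) [[471.0, 262.0]]
(-0.12, -0.15, 0.198) [[144.0, 268.0]]
```

View pics/w1.png

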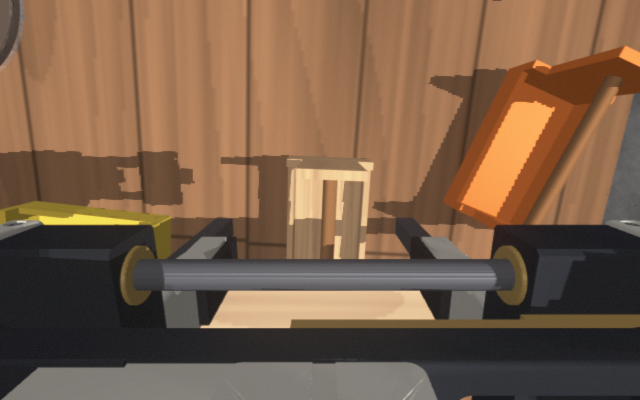

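The joint 6 limit blocks this yaw, so I'll use the half-turn grasp. The picture confirms the fit: end board at columns 288-372 and bar near column 329, against a predicted 327.

>>> send_rows(
  increments=[
    [[0,-0.1,0,0.1],[0,-0.1,0,0.2],[0,-0.1,0,0.3],[0,-0.1,0,0.4],[0,-0.1,0,0.5],[0,-0.1,0,0.6],[0,-0.1,0,0.7],[0,-0.1,0,0.8],[0,-0.1,0,0.9],[0,-0.1,0,1],[0,-0.1,0,1]],
  ],
)

```text
clock: 5.68
tool_pos: [0.5306, -0.2278, 0.3279]
orientation: [179.8, -1.5, 179.1]
force: [0.5, 0.0, 0.0]
opening: 0.0878
gripper_force: 0.0
```

>>> send_rows(
  increments=[
    [[0,0,0,0.1],[0,0,0,0.2],[0,0,0,0.3],[0,0,0,0.4],[0,0,0,0.5],[0,0,0,0.6],[0,0,0,0.7],[0,0,0,0.8],[0,0,0,0.9],[0,0,0,1],[0,0,0,1],[0,0,0,1]],
  ],
)

```text
clock: 7.18
tool_pos: [0.5303, -0.2271, 0.3264]
orientation: [179.8, -1.7, -95.1]
force: [-0.4, 0.3, 0.3]
opening: 0.088
gripper_force: 0.0
```

Run:
```python
from h import *
o=ctrl.get_obs(); print(o['tool_pos'],o['orientation'],o['joint_pos'].round(1))
```

```text
[ 0.53032787 -0.2270781   0.32636974] [179.82740535  -1.7077722  -95.13988207] [ -2.6   8.3  -3.6   1.7 -78.4  -2.9]
```

>>> send_rows(
  increments=[
    [[0.01,0.07,0,0.076],[0.01,0.07,-0.1,0.076],[0.01,0.07,-0.25,0.076],[0.01,0.07,-0.4,0.076],[0.01,0.07,-0.5,0.076],[0.01,0.07,-0.5,0.076]],
  ],
)

```text
clock: 7.92
tool_pos: [0.5314, -0.2127, 0.2245]
orientation: [179.6, -1.7, -88.5]
force: [-0.6, 0.3, 0.1]
opening: 0.0875
gripper_force: 0.0
```

Run:
```python
from h import *
o=ctrl.get_obs(); print(o['tool_pos'],o['orientation'])
c=ctrl.calibration('wrist')
a=snap('side','s2.png')[80:220,260:440]; b=snap('scene','a2.png')[90:230,190:350]
r=lambda i:cv2.resize(i,(400,320),interpolation=cv2.INTER_CUBIC)
cv2.imwrite('pics/m3.png',np.hstack([r(a),r(b)])[:,:,::-1])
```

```text
[ 0.53144291 -0.21274261  0.22450044] [179.6113437   -1.68345963 -88.47769359]
```

View pics/m3.png

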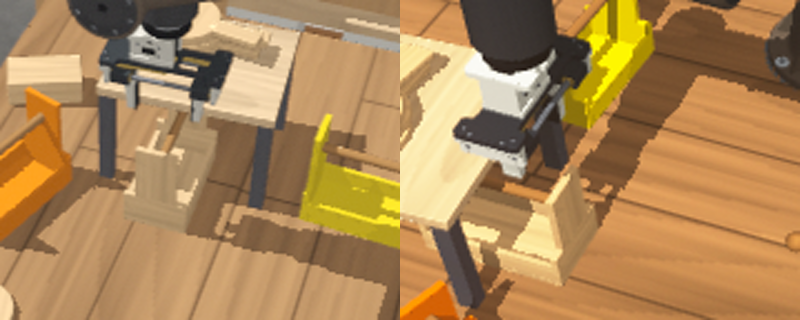

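The gripper sits over the bar, between the end board and the shelf edge. I'll descend and close.

>>> send_rows(
  increments=[
    [[0,0,-0.1,0],[0,0,-0.2,0],[0,0,-0.3,0],[0,0,-0.4,0],[0,0,-0.5,0],[0,0,-0.59,0],[0,0,-0.59,0]],
  ],
)

```text
clock: 8.9
tool_pos: [0.5322, -0.2128, 0.1077]
orientation: [179.7, -1.7, -88.4]
force: [0.9, 0.5, 0.0]
opening: 0.0878
gripper_force: 0.0
```

>>> send_rows(
  increments=[
    [[0,0,0,0],[0,0,0,0],[0,0,0,0],[0,0,0,0],[0,0,0,0],[0,0,0,0]],
  ],
  jaw=0,
)

```text
clock: 9.65
tool_pos: [0.5323, -0.2127, 0.1077]
orientation: [179.8, -1.7, -88.3]
force: [-0.1, -0.2, 0.1]
opening: 0.0329
gripper_force: 0.0
```

>>> send_rows(
  increments=[
    [[0,0,0,0],[0,0,0,0],[0,0,0,0],[0,0,0,0]],
  ],
)

```text
clock: 10.15
tool_pos: [0.5325, -0.2127, 0.1078]
orientation: [179.8, -1.7, -88.3]
force: [1.6, 0.1, 0.0]
opening: 0.0151
gripper_force: 30.0
```

>>> send_rows(
  increments=[
    [[0,0.03,0,0],[0,0.09,0,0],[0,0.18,0,0],[0,0.27,0,0],[0,0.36,0,0],[0,0.45,0,0],[0,0.54,0,0],[0,0.63,0,0],[0,0.72,0,0],[0,0.81,0,0],[0,0.88,0,0],[0,0.9,0,0]],
  ],
)

```text
clock: 11.65
tool_pos: [0.5323, -0.0318, 0.1077]
orientation: [179.8, -1.7, -88.3]
force: [0.0, -1.8, -0.2]
opening: 0.0152
gripper_force: 30.0
```

>>> send_rows(
  increments=[
    [[0,0,0,0],[0,0,0,0],[0,0,0,0],[0,0,0,0],[0,0,0,0],[0,0,0,0],[0,0,0,0],[0,0,0,0],[0,0,0,0],[0,0,0,0],[0,0,0,0]],
  ],
  jaw=1,
)

```text
clock: 13.02
tool_pos: [0.5323, -0.0327, 0.1077]
orientation: [179.8, -1.7, -88.3]
force: [0.1, -0.3, 0.3]
opening: 0.0872
gripper_force: 0.0
```

Run:
```python
from h import *
o=ctrl.get_obs(); print(o['tool_pos'],o['orientation'],o['opening'])
E0=[.533,-.102,-1.55]
a=snap('side','s3.png'); b=snap('scene','a3.png')
for n in('side','scene'):
    for t in('tote','tote_handle','tote_end_a'):
        print(n,t,[(np.round(d['pixel'][::-1],1).tolist(),round(d['conf'],2)) for d in ctrl.spot_point(t,n)])
    print(n,'pred',proj(n,place(E0,[(0,0,0),(0,0,.12),(-.1,0,.08),(.1,0,.08)])).round(1).tolist())
r=lambda i:cv2.resize(i,(400,320),interpolation=cv2.INTER_CUBIC)
cv2.imwrite('pics/m4.png',np.hstack([r(a[110:238,260:420]),r(b[110:238,190:350])])[:,:,::-1])
```

```text
[ 0.53227666 -0.0327175   0.10772582] [179.78015592  -1.70247023 -88.31943632] 0.08716857892967536
side tote [([262.8, 166.7], 0.97), ([422.4, 172.8], 0.73), ([328.7, 161.9], 0.72), ([325.0, 191.6], 0.7)]
side tote_handle [([321.9, 168.8], 0.8), ([430.1, 149.3], 0.75), ([261.4, 144.0], 0.75)]
side tote_end_a [([330.4, 160.9], 0.92), ([313.2, 198.0], 0.91), ([455.3, 167.2], 0.88), ([282.8, 137.8], 0.69), ([248.4, 162.9], 0.61), ([398.7, 152.3], 0.59)]
side pred [[322.1, 194.1], [322.7, 171.1], [313.8, 198.7], [330.5, 160.7]]
scene tote [([286.0, 210.0], 0.96), ([231.0, 267.4], 0.79), ([268.4, 124.1], 0.73)]
scene tote_handle [([264.0, 96.4], 0.91), ([221.3, 247.5], 0.85), ([283.2, 188.0], 0.79)]
scene tote_end_a [([314.1, 198.9], 0.96), ([276.2, 89.2], 0.96), ([249.8, 273.2], 0.8), ([249.2, 124.3], 0.64), ([252.0, 185.8], 0.62), ([203.4, 237.8], 0.62)]
scene pred [[284.5, 209.3], [281.2, 186.2], [312.1, 203.0], [253.5, 185.8]]
```

View pics/m4.png

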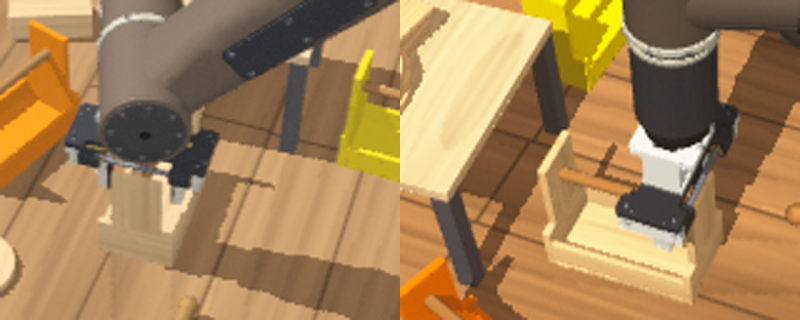

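The picture shows the tote standing free in front of the shelf, within about 2 px of prediction. I'll slide along the bar to its middle and grip.

>>> send_rows(
  increments=[
    [[0,-0.07,0,0],[0,-0.14,0,0],[0,-0.21,0,0],[0,-0.28,0,0],[0,-0.345,0,0],[0,-0.345,0,0]],
  ],
)

```text
clock: 14.18
tool_pos: [0.5321, -0.1029, 0.1077]
orientation: [179.8, -1.7, -88.4]
force: [-0.1, -0.2, 0.1]
opening: 0.0871
gripper_force: 0.0
```

>>> send_rows(
  increments=[
    [[0,0,0,0],[0,0,0,0],[0,0,0,0],[0,0,0,0],[0,0,0,0],[0,0,0,0],[0,0,0,0],[0,0,0,0],[0,0,0,0],[0,0,0,0],[0,0,0,0]],
  ],
  jaw=0,
)

```text
clock: 15.55
tool_pos: [0.5329, -0.1017, 0.1081]
orientation: [179.8, -1.7, -88.3]
force: [3.5, 0.4, 1.2]
opening: 0.0152
gripper_force: 30.0
```

>>> send_rows(
  increments=[
    [[0,0,0.1,0],[0,0,0.2,0],[0,0,0.35,0],[0,0,0.5,0],[0,0,0.65,0],[0,0,0.75,0],[0,0,0.75,0]],
  ],
)

```text
clock: 16.42
tool_pos: [0.5318, -0.1016, 0.2579]
orientation: [179.8, -1.7, -88.3]
force: [-0.7, -0.0, -4.8]
opening: 0.0149
gripper_force: 30.0
```

>>> send_rows(
  increments=[
    [[-0.02,0.1,0,0.05],[-0.05,0.22,0,0.12],[-0.08,0.34,0,0.18],[-0.11,0.46,0,0.24],[-0.14,0.58,0,0.3],[-0.17,0.68,0,0.36],[-0.19,0.78,0,0.41],[-0.21,0.84,0,0.44],[-0.21,0.84,0,0.44]],
  ],
)

```text
clock: 17.55
tool_pos: [0.4894, 0.0665, 0.2566]
orientation: [179.7, -1.7, -50.5]
force: [-0.4, 0.0, -3.8]
opening: 0.0151
gripper_force: 30.0
```

>>> send_rows(
  increments=[
    [[-0.02,0.1,0,0.05],[-0.05,0.22,0,0.12],[-0.08,0.34,0,0.18],[-0.11,0.46,0,0.24],[-0.14,0.58,0,0.3],[-0.17,0.68,0,0.36],[-0.19,0.78,0,0.41],[-0.21,0.85,0,0.444],[-0.21,0.85,0,0.444],[-0.21,0.85,0,0.444]],
  ],
)

```text
clock: 18.8
tool_pos: [0.4482, 0.2357, 0.2575]
orientation: [179.7, -1.7, -12.4]
force: [-0.2, -0.2, -4.1]
opening: 0.0151
gripper_force: 30.0
```

Run:
```python
from h import *
o=ctrl.get_obs(); print(o['tool_pos'],o['orientation'],o['joint_pos'].round(1))
a=snap('side','s4.png'); b=snap('scene','a4.png')
for n in('side','scene'):
    for t in('tote_handle','tote_end_a','hook_seat','mallet'):
        print(n,t,[(np.round(d['pixel'][::-1],1).tolist(),round(d['conf'],2)) for d in ctrl.spot_point(t,n)])
    E0=[o['tool_pos'][0],o['tool_pos'][1],np.radians(-12.3)]
    print(n,'pred',proj(n,place(E0,[(0,0,.27),(-.1,0,.23),(.1,0,.23)])).round(1).tolist(),proj(n,place([.4944,.4471,np.radians(77.7)],[(-.085,0,.19)])))
r=lambda i:cv2.resize(i,(400,400),interpolation=cv2.INTER_CUBIC)
cv2.imwrite('pics/m5.png',np.hstack([r(a[190:350,220:380]),r(b[110:270,330:490])])[:,:,::-1])
```

```text
[0.44822531 0.23568722 0.25751788] [179.74178332  -1.68685403 -12.41573047] [ 51.3   2.6 -18.9   1.8 -68.   25.6]
side tote_handle [([316.5, 219.0], 0.83), ([430.0, 151.5], 0.69), ([259.4, 143.7], 0.6), ([343.9, 240.9], 0.57)]
side tote_end_a [([345.3, 242.4], 0.9), ([284.1, 213.8], 0.89), ([246.3, 163.8], 0.81), ([279.8, 136.7], 0.75), ([453.1, 166.8], 0.66)]
side hook_seat [([289.3, 268.1], 0.65)]
side mallet [([325.2, 259.4], 0.74)]
side pred [[314.0, 219.5], [343.9, 242.8], [285.3, 214.5]] [[289.41128178 268.17867823]]
scene tote_handle [([399.2, 165.0], 0.81), ([363.2, 304.0], 0.67), ([220.4, 247.4], 0.62), ([382.0, 195.8], 0.62), ([263.4, 98.2], 0.59)]
scene tote_end_a [([417.4, 148.3], 0.92), ([275.4, 88.3], 0.87), ([249.0, 272.9], 0.86), ([380.1, 194.3], 0.77), ([250.4, 123.2], 0.77), ([395.7, 191.4], 0.67), ([200.8, 235.5], 0.57)]
scene hook_seat [([440.1, 205.0], 0.93), ([378.0, 210.6], 0.4)]
scene mallet [([379.3, 210.7], 0.67)]
scene pred [[400.6, 164.2], [415.8, 151.7], [381.2, 197.1]] [[439.17138973 202.67951956]]
```

View pics/m5.png

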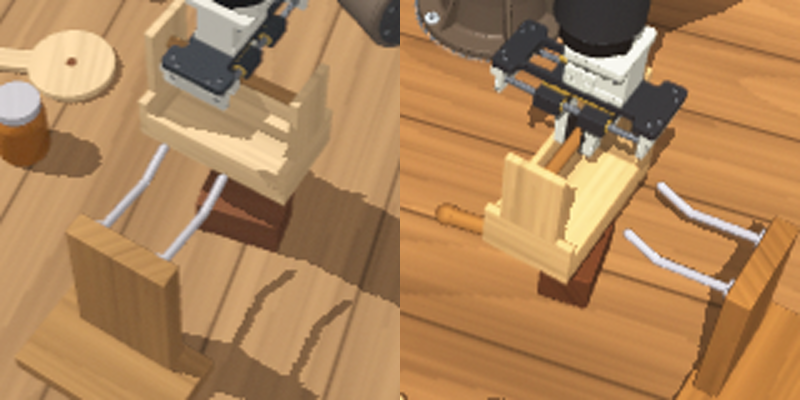

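The tote is level and lined up with the prongs, and predictions match. I'll lower a little, then insert.

>>> send_rows(
  increments=[
    [[0,0,-0.07,0],[0,0,-0.14,0],[0,0,-0.2,0],[0,0,-0.2,0]],
  ],
)

```text
clock: 19.8
tool_pos: [0.4476, 0.2357, 0.2162]
orientation: [179.6, -1.6, -12.3]
force: [-0.6, -0.3, -4.1]
opening: 0.0155
gripper_force: 30.0
```

>>> send_rows(
  increments=[
    [[0.01,0.05,0,0],[0.03,0.12,0,0],[0.045,0.2,0,0],[0.06,0.28,0,0],[0.08,0.36,0,0],[0.095,0.44,0,0],[0.11,0.52,0,0],[0.13,0.59,0,0],[0.14,0.64,0,0],[0.14,0.64,0,0],[0.14,0.64,0,0]],
  ],
)

```text
clock: 21.18
tool_pos: [0.4761, 0.3638, 0.2176]
orientation: [179.8, -1.7, -12.4]
force: [-0.4, -0.6, -5.1]
opening: 0.0149
gripper_force: 30.0
```

>>> send_rows(
  increments=[
    [[0,0,-0.03,0],[0,0,-0.06,0],[0,0,-0.09,0],[0,0,-0.115,0],[0,0,-0.13,0],[0,0,-0.13,0]],
  ],
)

```text
clock: 21.92
tool_pos: [0.4762, 0.3642, 0.1915]
orientation: [179.8, -1.7, -12.3]
force: [-0.4, -0.4, -4.5]
opening: 0.0148
gripper_force: 30.0
```

>>> send_rows(
  increments=[
    [[0,0,-0.01,0],[0,0,-0.02,0],[0,0,-0.02,0]],
  ],
)

```text
clock: 22.3
tool_pos: [0.4762, 0.3643, 0.1876]
orientation: [179.8, -1.7, -12.3]
force: [-0.2, -0.0, -5.0]
opening: 0.0148
gripper_force: 30.0
```

>>> send_rows(
  increments=[
    [[0,0,-0.005,0],[0,0,-0.01,0],[0,0,-0.01,0]],
  ],
)

```text
clock: 22.68
tool_pos: [0.4768, 0.3649, 0.1867]
orientation: [179.9, -1.8, -12.3]
force: [-0.4, 1.0, 1.8]
opening: 0.0149
gripper_force: 30.0
```

Contact is made and the prongs carry the load. I'll open, hold, then check.

>>> send_rows(
  increments=[
    [[0,0,0,0],[0,0,0,0],[0,0,0,0],[0,0,0,0],[0,0,0,0],[0,0,0,0],[0,0,0,0],[0,0,0,0],[0,0,0,0],[0,0,0,0],[0,0,0,0]],
  ],
  jaw=1,
)

```text
clock: 24.05
tool_pos: [0.4762, 0.3643, 0.1857]
orientation: [179.8, -1.7, -12.3]
force: [-0.3, 0.3, -0.3]
opening: 0.0875
gripper_force: 0.0
```

>>> send_rows(
  increments=[
    [[0,0,0.08,0],[0,0,0.2,0],[0,0,0.35,0],[0,0,0.5,0],[0,0,0.7,0],[0,0,0.9,0],[0,0,0.9,0],[0,0,0.9,0]],
  ],
)

```text
clock: 25.05
tool_pos: [0.4761, 0.3641, 0.3663]
orientation: [179.8, -1.7, -12.3]
force: [0.3, -0.4, -0.0]
opening: 0.0877
gripper_force: 0.0
```

Run:
```python
from h import *
a=snap('side','s5.png'); b=snap('scene','a5.png')
st=[.4944,.4471,np.radians(77.7)]; h=place(st,[(-.085,0,.199)])[0]
for n in('side','scene'):
    for t in('tote_handle','tote_end_a'):
        print(n,t,[(np.round(d['pixel'][::-1],1).tolist(),round(d['conf'],2)) for d in ctrl.spot_point(t,n)])
    print(n,'pred',proj(n,place([h[0],h[1],np.radians(-12.3)],[(0,0,.199),(-.1,0,.159),(.1,0,.159)])).round(1).tolist())
r=lambda i:cv2.resize(i,(400,400),interpolation=cv2.INTER_CUBIC)
cv2.imwrite('pics/m6.png',np.hstack([r(a[210:370,210:370]),r(b[130:290,360:520])])[:,:,::-1])
```

```text
side tote_handle [([287.3, 264.6], 0.77), ([260.1, 144.3], 0.71), ([430.4, 149.7], 0.55)]
side tote_end_a [([316.7, 288.4], 0.75), ([261.2, 258.9], 0.7), ([245.5, 163.3], 0.69), ([452.9, 166.8], 0.66), ([399.3, 152.3], 0.59)]
side pred [[289.3, 266.4], [319.6, 290.2], [261.2, 259.2]]
scene tote_handle [([438.7, 201.9], 0.82), ([265.9, 96.8], 0.57), ([221.6, 249.1], 0.57)]
scene tote_end_a [([453.9, 184.9], 0.97), ([251.0, 125.2], 0.92), ([250.5, 273.8], 0.92), ([202.7, 233.8], 0.66), ([419.5, 232.9], 0.59), ([279.2, 86.9], 0.56)]
scene pred [[439.7, 200.7], [452.6, 186.2], [421.0, 233.9]]
```

View pics/m6.png

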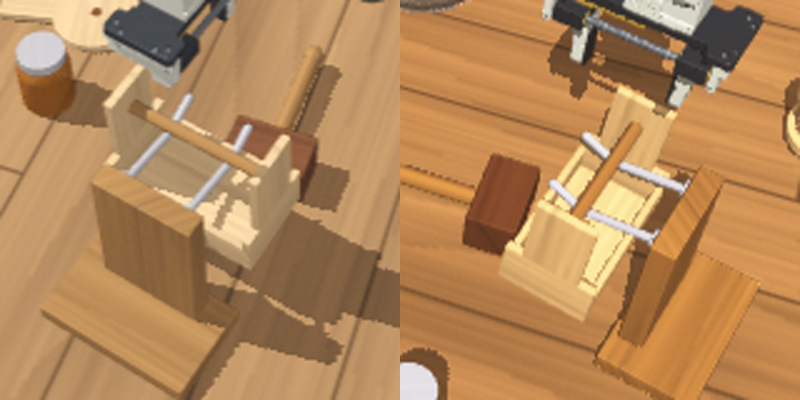

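The picture shows the tote hanging level on both prongs at their low point, with the gripper clear. I'll let it settle and hand in.

>>> send_rows(
  increments=[
    [[0,0,0.1,0],[0,0,0.1,0],[0,0,0.1,0],[0,0,0.1,0],[0,0,0.1,0],[0,0,0.1,0],[0,0,0.1,0],[0,0,0.1,0],[0,0,0.1,0],[0,0,0.1,0],[0,0,0.1,0],[0,0,0.1,0]],
  ],
)

```text
clock: 26.85
tool_pos: [0.4763, 0.3643, 0.3858]
orientation: [179.8, -1.7, -12.3]
force: [-0.4, 0.2, 1.2]
opening: 0.0873
gripper_force: 0.0
```

>>> send_rows(
  increments=[
    [[0,0,0,0],[0,0,0,0],[0,0,0,0],[0,0,0,0],[0,0,0,0],[0,0,0,0],[0,0,0,0],[0,0,0,0],[0,0,0,0],[0,0,0,0],[0,0,0,0],[0,0,0,0]],
  ],
)

```text
clock: 28.35
tool_pos: [0.4763, 0.3643, 0.3857]
orientation: [179.8, -1.7, -12.3]
force: [-0.5, 0.4, 0.4]
opening: 0.0877
gripper_force: 0.0
```

```bash
python3 -c "
from plant import ctrl
print(ctrl.close_job())"
```

```text
the job is handed in; nothing more can be done
None
```

I drew the tote out, set it down clear of the shelf and let go, then hung it level on both prongs and handed the job in at about 28 s; no verdict came back, but the last pictures showed it within about 3 px of the target.

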